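# Shift a marked plate out over the nest's end and clamp it again

## Task

The marked blue-grey plate is held in the guided nest of the aluminium fixture by a toggle clamp, and its end edge has to be deburred next. Push the clamp's upright black handle all the way over, away from the plate, then push the plate along between the guide strips until about 3 cm of it sticks out past the fixture's end nearest the clamp, and push the handle upright again so that the clamp holds the plate there. Work by pushing alone: the plate must not be lifted, and the other things stay where they lie.

Things in the scene. Friction and masses are not known exactly. Their poses are not given: they have to be found in the camera images.
- fixture: Fixed aluminium block, 145 (x) x 190 (y) x 22 mm high; origin: centre of its underside. Along the near (-x) side of its top runs the nest, a ledge with two steel strips 7 mm high, 8 wide, 75 long that begin 3 mm from the -y end; the channel between them is 53 mm wide, centred on x = -36 mm. The ledge is open at both ends, bare behind (+y of) the strips. The clamp stands on the far (+x) half.
- ledge_edge (a point): The middle of the channel on the ledge (top of the block), exactly at the block's -y end face, the edge over which the plate shall stick out. Axes as the fixture's: the plate is pushed towards -y, and what lies at negative y of this point sticks out.
- plate: The marked plate, blue-grey with a light border line and a square code, 50 mm (its x) by 130 mm (its y) by 5 mm, about 0.1 kg, loose in the nest. Origin: centre of its underside; its axes lie nearly as the fixture's. At the start its front end lies 8 to 32 mm inside the edge.
- plate_front (a point): The middle of the plate's front (-y) end, at its underside: the end that shall stick out.
- plate_back (a point): The middle of the plate's back (+y) end, at its underside: the end face, 5 mm high, to push on. It always lies behind the guide strips, on the bare ledge.
- toggle_clamp: Toggle clamp screwed to the fixture, 118 mm high when shut; axes as the fixture's. Origin in its underside (2.5 mm above the ledge), 40 mm in +x from its foot. From the pivot a lever reaches in -x over the far strip and presses a round foot (15 mm) on the plate, 40 mm from ledge_edge in y. Open, the foot is about 45 mm up and the lever's end 80 mm above the clamp's underside.
- clamp_pivot (a point): The clamp's hinge axis (along the fixture's y), 28 mm above the clamp's underside.
- grip_end (a point): Middle of the top end of the clamp's black grip, 90 mm from the pivot; moves with the handle. The grip is 15 mm thick (x), 17 mm wide (y) and 52 mm long down from this point; below it is a 10 mm bar.
- toggle_clamp_handle (a joint): Handle angle about clamp_pivot (rad): 0 upright, foot on the plate; 0.7 fully over towards +x, foot up. Over centre at 0.35: it snaps shut below that, open above, and stays at either end by itself. About 0.55 N m (6 to 10 N on the grip) takes it over. Push it open from its -x side, shut from its +x side; in shutting let the tips rise along with the grip's end, which moves on an arc.
- bushing_3: Steel bushing, a ring 32 mm across and 12 mm high, standing on the fixture block. Origin: underside centre. Not part of the job.
- pen_red: Red pen, 135 mm long and 11 mm thick, lying left of the fixture, roughly along x. Not part of the job.
- calliper: Vernier calliper, 77 x 210 x 8 mm, lying behind the fixture, long side roughly along y. Not part of the job.

How it is judged (in metres and radians):
On the way, in this order (a step that is already met when the one before it is completed fails the run):
1. the clamp is open, and the plate has not been shifted under it (value of joint toggle_clamp_handle above 0.55 rad and distance of plate from where it was at the start of the episode below 0.012 m), for 0.2 s.
2. with the clamp open, the plate's front end is pushed 20 to 40 mm out past the fixture's end (y of plate_front in the frame of ledge_edge between -0.04 and -0.02 m and x of plate in the frame of ledge_edge between -0.006 and 0.006 m and value of joint toggle_clamp_handle above 0.5 rad), for 0.2 s.
3. the clamp is shut on the plate, which still sticks out 20 to 40 mm (y of plate_front in the frame of ledge_edge between -0.04 and -0.02 m and value of joint toggle_clamp_handle between -0.04 and 0.06 rad and contact force between toggle_clamp and plate above 2 N), for 0.3 s.
At the end, for the whole second after the job is handed in: The plate lies flat between the guide strips, at rest, with 20 to 40 mm of it past the fixture's end, and the clamp's handle is upright (within 0.06 rad) with its foot pressing on the plate (over 2 N) (all of step 3 and x of plate in the frame of ledge_edge between -0.006 and 0.006 m and z of plate_front in the frame of ledge_edge between -0.003 and 0.003 m and z of plate_back in the frame of ledge_edge below 0.003 m and linear speed of plate below 0.01 m/s); the robot touches nothing.
It fails at once if the plate is lifted off the ledge (either end more than 10 mm up) (z of any of plate_front, plate_back in the frame of ledge_edge above 0.01 m).
It fails at once if the plate falls off the ledge (z of any of plate_front, plate_back in the frame of ledge_edge below -0.01 m).
It fails at once if the bushing, pen or calliper is moved by more than 15 mm (distance of any of bushing_3, pen_red, calliper from where it was at the start of the episode above 0.015 m).
It also fails if it takes over 58 s, if anything falls off the work surface, if the arm or the gripper's body presses on something with over 40 N, if the wrist force passes 120 N, or if a joint passes its speed limit or range.

## Robot

A 6-joint arm with a two-finger parallel gripper is mounted at the origin on a cart in front of the work surface, level with it; the furniture and walls round the work are solid. World frame = base frame: x ahead of the robot, y to its left, z up, the work surface at z = 0. Lengths are in mm, angles in rad, forces in N, time in s.
With the tool pointing down it reaches from about 300 to 775 mm from the base axis. Payload 14.6 kg.
Tool frame: the origin (TCP) lies midway between the tips of the shut fingers; the grasp point (between the pads) lies 19 mm behind it; z points along the fingers, y is the line along which they close (so a half turn about z gives the same grasp; the last joint's range is limited). The gripper opens to 94 mm and grips with 3 to 60 N. Pads are 16 mm wide; open, the fingers measure 119 mm over their backs; the gripper's body (75 mm by 177 mm) begins 78 mm behind the grasp point.
Start: joints at [-1.411, 0.3, 1.521, -0, 1.321, -0.067], TCP at [123.667, -535.906, 181.346] pointing down, gripper open.
Joint ranges: [-3.03, 3.03], [-0.79, 2.21], [0.23, 2.52], [-1.04, 4.18], [0, 3.07], [-2.55, 2.55]. Speed limits (rad/s): [2.22, 2.22, 2.57, 3.14, 3.14, 3.14].

## Interface

Orientations are given as [roll, pitch, yaw] about the fixed x, y, z axes, in that order (R = Rz(yaw) Ry(pitch) Rx(roll)).
In Python, from cell import manip, camera gives the robot as it stands.
- The arm moves only by the tool move_arm, never from a script. Its arguments are lists of equal length, an entry for each row: "dp": the shift along the world's x, y, z in mm, a list of three; "rotation": the turn, a rotation vector about the world's x, y, z in rad, a list of three; "hand": the opening, from 0 (shut) to 1 (fully open). A call has 1 to 10 rows; each row shifts and turns the commanded pose from where the row before left it; what a row does not reach is not made up. A row lasts 1/8 s, in which the tool goes at most 62.5 mm and 10.7 degrees, less where a joint would pass 70% of its speed; a pose out of reach is approached as far as the arm can. A call with a gripper value outside its range is refused whole. The fingers move at their own pace and stop on an object; "newtons" is the grip in N (left out, the last holds). Time passes only in rows, so rows that do not move let the fingers close. It gives the time, the measured TCP pose, the force, the opening and the grip force at its end, in the units of the state.
- manip.read_state(): the state, without advancing time (a new reading comes with each control period).
- camera(name): name is "scene" or "top" or "wrist"; returns a dict with "image" (480x640x3 uint8, red, green, blue), "fx", "fy", "cx", "cy" (pixels), "R" (3x3) and "t" (3): a world point X has camera coordinates R X + t; the wrist camera has in their place "mount" (4x4, takes a point from camera to tool coordinates, whose origin is the TCP and whose axes are the flange's). Camera axes: x right, y down, z forward; pixel columns grow to the right and rows downward; lengths in mm; the calibration is good to about 2 mm. A picture is of the moment at which its call begins: read the wrist's pose just before it. There is no depth.
- manip.sign_off(): hands the job in; it is judged then, once.
The state is a dict: "clock": time; "joints": joint angles; "qd": joint speeds; "effort": joint torques, N m; "eef_pos": TCP position; "eef_rot": TCP orientation; "wrist_force": force on the tool from outside, world axes, zero at the start; "moment": the same for the moment, N m; "finger_gap": finger opening in mm; "finger_force": force on a finger pad.
Only numpy, scipy, OpenCV 4.12 (cv2) and the standard library are available. Lean on these libraries where they do the work, as an engineer would, in place of code of your own. Each camera call takes 0.05 s, during which the arm holds its last target. There are 200 camera calls.

## Working session

There is one attempt and no reset: what is moved stays moved. The work goes in short steps, Python scripts to look and compute and a tool call to move; the robot and the scene stay as the last step left them, time stands still between calls to the robot, and variables do not carry over. Pictures are saved under pics/ and viewed, at most 10 in all, crops included, and the job is handed in when it is done.

Besides the shell and the picture viewer there is one more tool, called after "Emit:" by a JSON object that holds its "method" and its "body", one argument or row to a line. move_arm: Moves the arm, as the interface text tells. Its arguments: {"type":"object","properties":{"dp":{"type":"array","items":{"type":"array","items":{"type":"number"}}},"rotation":{"type":"array","items":{"type":"array","items":{"type":"number"}}},"hand":{"type":"array","items":{"type":"number"}},"newtons":{"type":"number"}},"required":["dp","rotation","hand"]}

```bash
mkdir -p pics; cat > h.py <<'E'
import numpy as np, cv2
from cell import manip, camera
def save(c,n): cv2.imwrite('pics/'+n+'.png', c['image'][:,:,::-1])
def ray(c,u,v):
    R=np.array(c['R']);t=np.array(c['t'])
    d=R.T@np.array([(u-c['cx'])/c['fx'],(v-c['cy'])/c['fy'],1]); return -R.T@t,d
def onz(c,u,v,z):
    o,d=ray(c,u,v); return o+d*(z-o[2])/d[2]
def proj(c,X):
    p=np.array(c['R'])@np.array(X,float)+np.array(c['t']); return p[0]/p[2]*c['fx']+c['cx'],p[1]/p[2]*c['fy']+c['cy']
def tri(c1,p1,c2,p2):
    o1,d1=ray(c1,*p1);o2,d2=ray(c2,*p2)
    s=np.linalg.lstsq(np.array([d1,-d2]).T,o2-o1,rcond=None)[0]
    a=o1+s[0]*d1;b=o2+s[1]*d2; return (a+b)/2,np.linalg.norm(a-b)
E
python3 - <<'E'
from h import *
for n in('top','scene'):
    c=camera(n);save(c,n+'0');o,d=ray(c,320,240);print(n,o,d)
s=manip.read_state();print(s)
E
```

```text
top [440.05388937 117.04791249 970.2270628 ] [ 0.20634613  0.0057224  -0.97850517]
scene [-60.28752691 502.71847634 498.69418046] [ 0.78063407 -0.43335986 -0.45061083]
{'clock': 0.1, 'joints': array([-1.41059848e+00,  3.00377203e-01,  1.52148274e+00, -2.35078455e-05,
        1.32068866e+00, -6.65859575e-02]), 'qd': array([ 1.79727827e-03, -2.84861444e-03, -1.52210226e-03, -1.08684094e-05,
       -4.78570577e-04, -1.29691459e-03]), 'effort': array([ 3.93171149e-04, -5.32645512e+01, -3.53283048e+01,  7.09201279e-02,
        2.35098257e-02, -4.34110621e-05]), 'eef_pos': array([ 123.6243019 , -535.67934054,  180.87944308]), 'eef_rot': array([-3.14063730e+00, -4.08858463e-05,  2.26789612e-01]), 'wrist_force': array([-0.17402932, -0.7539055 , -0.22766917]), 'moment': array([-0.02251422,  0.06540897,  0.05346196]), 'finger_force': 0.0, 'finger_gap': 94.10707879803653}
```

View pics/top0.png

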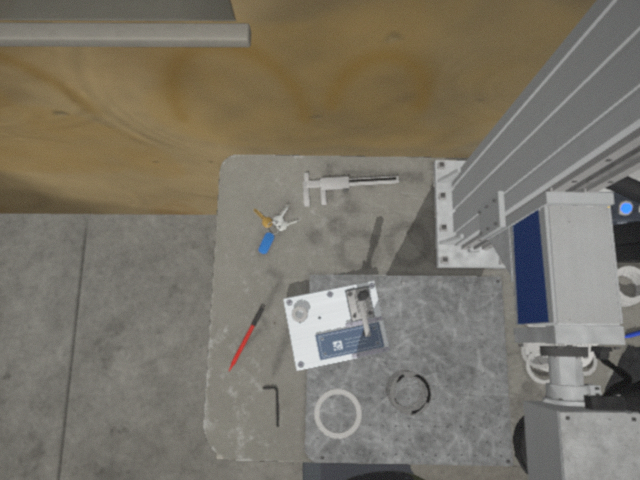

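View pics/scene0.png

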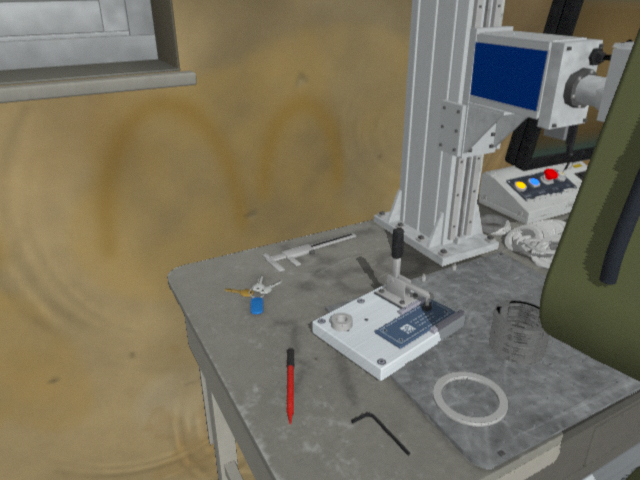

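The top view shows the fixture with corners near (285,299), (380,282), (297,370) and (385,348), with the clamp at about (362,305). The scene view shows the upright grip at (398,243), the bushing at (342,321) and the pen at (290,385). I'll enlarge both.

```bash
python3 - <<'E'
from h import *
a=cv2.imread('pics/top0.png')[270:385,270:400]; b=cv2.imread('pics/scene0.png')[220:385,305:475]
a=cv2.resize(a,None,fx=4.5,fy=4.5,interpolation=cv2.INTER_CUBIC);b=cv2.resize(b,None,fx=3.5,fy=3.5,interpolation=cv2.INTER_CUBIC)
cv2.imwrite('pics/ca.png',a);cv2.imwrite('pics/cb.png',b)
c=camera('top')
for p in [(285,299),(380,282),(297,370),(385,348)]: print(onz(c,*p,22))
for p in [(440,265),(435,160),(505,265)]: print('col',onz(c,*p,0))
for p in [(515,200),(515,345)]: print('head',onz(c,*p,250))
E
```

```text
[516.51984508 193.1012054   22.        ]
[552.67178857  -1.27378604  22.        ]
[376.59729077 166.20027016  22.        ]
[420.43368984  -8.85113686  22.        ]
col [ 592.25539732 -131.53296758    0.        ]
col [ 827.45353395 -130.74375895    0.        ]
col [ 593.17849312 -268.80622135    0.        ]
head [ 659.97246594 -193.06623506  250.        ]
head [ 431.06537607 -175.77671342  250.        ]
```

View pics/ca.png

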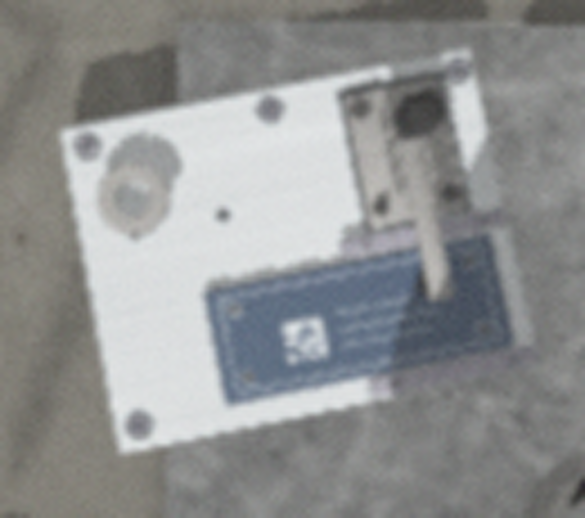

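View pics/cb.png

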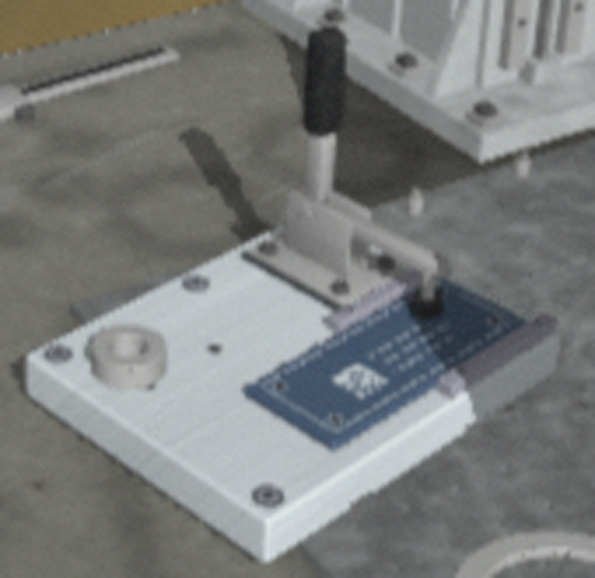

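The top crop shows block corners at (62,130), (470,50) and (120,452) and plate corners at (207,288), (490,232), (515,345) and (230,404). The grip top is at about (420,110). In the scene crop the grip top is at (326,32).

```bash
cat > m.py <<'E'
from h import *
c=camera('top');s=camera('scene')
f=lambda x,y:(x/4.5+269.6,y/4.5+269.6)
g=lambda x,y:(x/3.5+304.6,y/3.5+219.6)
print('block')
B=[onz(c,*f(*p),22)[:2] for p in[(62,130),(470,50),(120,452)]]
Bs=[onz(s,*g(*p),22)[:2] for p in[(28,362),(265,537)]]
P=[onz(c,*f(*p),27)[:2] for p in[(207,288),(490,232),(515,345),(230,404)]]
Ps=[onz(s,*g(*p),27)[:2] for p in[(247,390),(333,445)]]
print(np.round(B),np.round(Bs));print('plate',np.round(P),np.round(Ps))
P=np.array(P);e=(P[1]+P[2]-P[0]-P[3])/2;print('len',np.linalg.norm(e),'wid',np.linalg.norm(P[0]-P[3]),np.linalg.norm(P[1]-P[2]))
v=-e/np.linalg.norm(e);v2=B[0]-B[1];print('yaw plate',np.arctan2(-v[0],v[1]),'block',np.arctan2(-v2[0],v2[1]),np.linalg.norm(v2), np.linalg.norm(B[0]-B[2]))
print('back',(P[0]+P[3])/2,'front',(P[1]+P[2])/2,'back scene',(Ps[0]+Ps[1])/2)
print('grip',tri(c,f(420,108),s,g(326,34)), onz(c,*f(420,108),142.5),onz(s,*g(326,34),142.5))
print('bush',onz(c,*f(135,200),34))
E
python3 m.py
```

```text
block
[[518. 196.]
 [555.  11.]
 [377. 168.]] [[523. 192.]
 [379. 167.]]
plate [[448. 130.]
 [473.   4.]
 [424.  -6.]
 [398. 119.]] [[454. 124.]
 [406. 115.]]
len 128.56037847560685 wid 51.10679811240074 50.246101955266674
yaw plate 0.202652363435358 block 0.20052790055823946 189.32114390413327 143.94223370284604
back [422.61440766 124.66041288] front [448.48951355  -1.26913015] back scene [430.10600444 119.47478374]
grip (array([516.61608609,  45.12267941, 149.87369594]), np.float64(0.2382042492593196)) [517.3783246   44.57082978 142.5       ] [528.73838821  35.35213421 142.5       ]
bush [485.7578159  162.23624741  34.        ]
```

```bash
python3 - <<'E'
from h import *
c=camera('top');s=camera('scene')
print(tri(c,(513,212),s,(475,97)),tri(c,(522,325),s,(546,120)))
print('cyl',tri(c,(567,365),s,(578,82)))
for X in [(0,0,0),(0,0,300),(124,-536,180),(60,-270,700),(300,-60,180)]: print(X,proj(c,X),proj(s,X))
E
```

```text
(array([ 615.8676518 , -169.95647882,  311.87976995]), np.float64(20.69602675047036)) (array([ 456.40816176, -168.19647694,  305.57219868]), np.float64(8.327882098642226))
cyl (array([ 414.37744156, -184.84169754,  368.90879092]), np.float64(15.617080448440584))
(0, 0, 0) (np.float64(383.2553092826272), np.float64(578.7033498771218)) (np.float64(763.5340622622715), np.float64(573.3571798044813))
(0, 0, 300) (np.float64(414.8729186440442), np.float64(703.2536099696185)) (np.float64(926.0725443802735), np.float64(301.5204556196647))
(124, -536, 180) (np.float64(747.4722323184658), np.float64(551.4126419016352)) (np.float64(899.507769872002), np.float64(226.33875136096978))
(60, -270, 700) (np.float64(1270.6882725830794), np.float64(1301.0228692021972)) (np.float64(1254.3994898822998), np.float64(-366.27345271206605))
(300, -60, 180) (np.float64(431.3695556478639), np.float64(427.0209749041883)) (np.float64(567.6965032246767), np.float64(254.02184974625976))
```

```bash
python3 - <<'E'
from h import *
w=camera('wrist');save(w,'w0');print(w['mount'],w['fx'])
a=cv2.imread('pics/top0.png')[180:480,430:640];b=cv2.imread('pics/scene0.png')[0:400,440:640]
z=np.zeros((560,790,3),np.uint8)
a=cv2.resize(a,(380,543));b=cv2.resize(b,(272,544));w=cv2.resize(cv2.imread('pics/w0.png'),(130,98))
z[:543,:380]=a;z[:544,385:657]=b;z[:98,660:]=w
cv2.imwrite('pics/comb.png',z)
E
```

```text
[[ 1.52738684e-03 -9.57982289e-01 -2.86823291e-01  8.43471262e+01]
 [ 9.99997964e-01  1.08488550e-03  1.70168411e-03  6.74787173e-01]
 [-1.31901281e-03 -2.86825306e-01  9.57981996e-01 -2.04819642e+02]
 [ 0.00000000e+00  0.00000000e+00  0.00000000e+00  1.00000000e+00]] 416.89747499397635
```

View pics/comb.png

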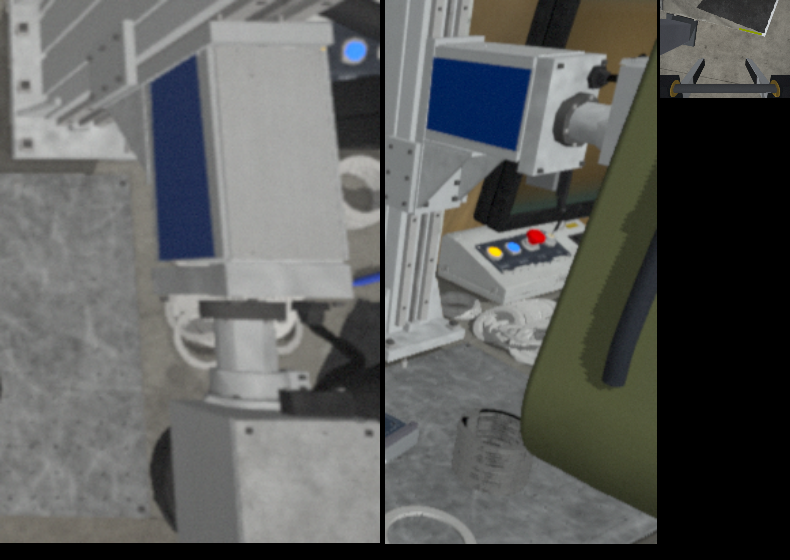

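The picture shows a laser engraver whose scan head reaches in front of its column, at crop (175–380, 405–540). It hangs in the sweep between the arm's start and the fixture, so I'll locate it before moving.

```bash
python3 - <<'E'
from h import *
c=camera('top');s=camera('scene')
p,e=tri(c,(525.6,403.5),s,(627.5,43));print(p,e)
p2,e=tri(c,(525.6,403.5),s,(618,44));print(p2,e)
for u,v in [(526,404),(524,478),(565,412),(565,479)]:
  for z in (300,430): print(u,v,z,onz(c,u,v,z))
E
```

```text
[ 351.73123379 -126.6263213   421.43726746] 40.95867064352536
[ 355.87431398 -123.63872115  421.38768361] 31.265439828793323
526 404 300 [ 352.31041475 -164.57411444  300.        ]
526 404 430 [ 369.32950027 -109.94954683  430.        ]
524 478 300 [ 257.80764009 -154.32635304  300.        ]
524 478 430 [ 293.15687279 -101.68948342  430.        ]
565 412 300 [ 342.25115032 -217.18194544  300.        ]
565 412 430 [ 361.22137218 -152.35334638  430.        ]
565 479 300 [ 257.03523717 -208.93887601  300.        ]
565 479 430 [ 292.53428832 -145.70913663  430.        ]
```

Emit:
{"method": "move_arm", "body": {
  "dp": [
    [0, 0, 60],
    [0, 0, 60],
    [0, 0, 60],
    [0, 0, 60],
    [0, 0, 60]
  ],
  "rotation": [
    [0, 0, 0],
    [0, 0, 0],
    [0, 0, 0],
    [0, 0, 0],
    [0, 0, 0]
  ],
  "hand": [0, 0, 0, 0, 0]
}}

```text
clock: 1.12
eef_pos: [123.6, -535.4, 483.5]
eef_rot: [3.141, 0.0, 0.227]
wrist_force: [-0.7, -0.3, 0.7]
finger_gap: 47.6
finger_force: 0.0
```

Emit:
{"method": "move_arm", "body": {
  "dp": [
    [0, 0, 50],
    [30, 45, 10],
    [35, 45, 0],
    [40, 45, 0],
    [40, 45, 0],
    [35, 45, 0],
    [35, 45, 0],
    [30, 50, 0],
    [30, 50, 0],
    [20, 50, 0]
  ],
  "rotation": [
    [0, 0, 0],
    [0, 0, 0],
    [0, 0, 0],
    [0, 0, 0],
    [0, 0, 0],
    [0, 0, 0],
    [0, 0, 0],
    [0, 0, 0],
    [0, 0, 0],
    [0, 0, 0]
  ],
  "hand": [0, 0, 0, 0, 0, 0, 0, 0, 0, 0]
}}

```text
clock: 2.38
eef_pos: [419.4, -114.0, 541.1]
eef_rot: [-3.141, 0.0, 0.227]
wrist_force: [0.6, -0.5, -0.5]
finger_gap: 0.2
finger_force: 0.0
```

Emit:
{"method": "move_arm", "body": {
  "dp": [
    [10, 55, -20],
    [10, 55, -20],
    [0, 50, -30],
    [0, 0, -60],
    [0, 0, -60],
    [0, 0, -60],
    [0, 0, -50],
    [0, 0, 0],
    [0, 0, 0]
  ],
  "rotation": [
    [0, 0, -0.027],
    [0, 0, 0],
    [0, 0, 0],
    [0, 0, 0],
    [0, 0, 0],
    [0, 0, 0],
    [0, 0, 0],
    [0, 0, 0],
    [0, 0, 0]
  ],
  "hand": [0, 0, 0, 0, 0, 0, 0, 0, 0]
}}

```text
clock: 3.5
eef_pos: [439.5, 44.1, 243.6]
eef_rot: [3.141, -0.003, 0.2]
wrist_force: [0.4, -0.4, 0.4]
finger_gap: 0.1
finger_force: 0.0
```

```bash
cat >> h.py <<'E'
from scipy.spatial.transform import Rotation as Rt
def wrist():
    s=manip.read_state();c=camera('wrist');M=np.array(c['mount'])
    Rw=Rt.from_euler('xyz',s['eef_rot']).as_matrix()
    Rc=Rw@M[:3,:3];tc=Rw@M[:3,3]+s['eef_pos']
    c['R']=Rc.T;c['t']=-Rc.T@tc;return c
E
python3 - <<'E'
from h import *
import pickle
c=wrist();save(c,'w1');pickle.dump(c,open('w1.pkl','wb'));print(manip.read_state()['eef_pos'])
for X in[(451.6,-13.8,22),(426,122,27),(517,45,142)]:print(proj(c,X))
E
```

```text
[439.67043177  44.09787295 243.79806503]
(np.float64(375.45134365911235), np.float64(201.05481476319397))
(np.float64(241.38271185405915), np.float64(200.05166044552325))
(np.float64(338.7112688782462), np.float64(128.4689263572493))
```

View pics/w1.png

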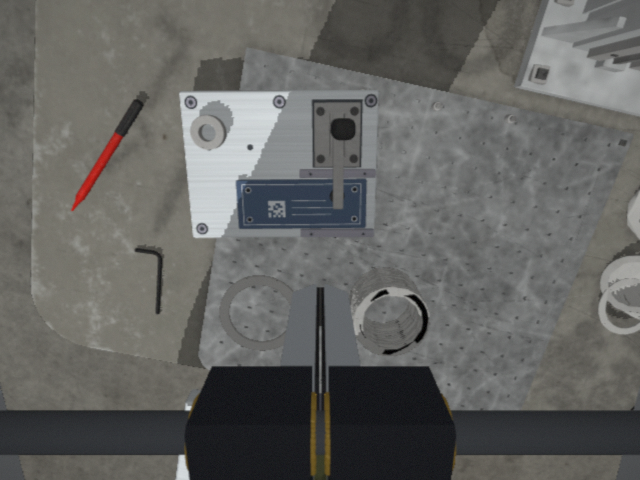

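The wrist view shows plate corners near (238,180) and (366,229), the block's -y end at column ~375, the grip top at (343,127) and the bushing at (210,132). The approach to the grip is clear.

```bash
python3 - <<'E'
from h import *
import pickle
c=pickle.load(open('w1.pkl','rb'))
ex=np.array([np.cos(.2),np.sin(.2),0]);ey=np.array([-ex[1],ex[0],0])
E=onz(c,375.5,204,22);b=onz(c,238.5,204,27);f=onz(c,366,204,27)
G=onz(c,343,127,142.5)
q=[onz(c,*p,27) for p in[(239,180),(366,180),(366,229),(238,228)]]
print('edge',E,'back',b,'front',f,'grip',G,(f-E)@ey,(b-f)@ey,(G-E)@ex,(G-E)@ey)
v=q[0]-q[1];print(np.arctan2(-v[0],v[1]))
cor=[onz(c,*p,22) for p in[(180,93),(193,238),(377,94)]];print(cor)
v=cor[0]-cor[1];print(np.arctan2(v[1],v[0]))
t=camera('top');print('top grip',tri(t,(420/4.5+269.6,108/4.5+269.6),c,(343,127)))
E
```

```text
edge [448.58750337 -14.58664816  22.        ] back [421.33429146 124.29531637  27.        ] front [447.49494958  -4.1353687   27.        ] grip [518.5983283   42.25982466 142.5       ] 10.46000662318129 131.0679424473866 79.90892031095116 41.80432433808159
0.2010512120609767
[array([516.81441544, 196.23987964,  22.        ]), array([374.01102716, 167.15536478,  22.        ]), array([553.98504818,   9.62480404,  22.        ])]
0.20092021340441824
top grip (array([518.68017395,  42.20163532, 125.89609202]), np.float64(1.8939632162919713))
```

Emit:
{"method": "move_arm", "body": {
  "dp": [
    [44, -9, 0],
    [0, 0, -60],
    [0, 0, -60],
    [0, 0, -6],
    [0, 0, 0],
    [12, 2.4, 0],
    [12, 2.4, 0],
    [10, 2, 0],
    [10, 2, 0],
    [8, 1.6, 0]
  ],
  "rotation": [
    [0, 0, 0],
    [0, 0, 0],
    [0, 0, 0],
    [0, 0, 0],
    [0, 0, 0],
    [0, 0, 0],
    [0, 0, 0],
    [0, 0, 0],
    [0, 0, 0],
    [0, 0, 0]
  ],
  "hand": [0, 0, 0, 0, 0, 0, 0, 0, 0, 0]
}}

```text
clock: 4.85
eef_pos: [535.5, 45.7, 115.3]
eef_rot: [-3.142, -0.0, 0.2]
wrist_force: [-1.1, -0.3, -0.5]
finger_gap: 0.5
finger_force: 0.3
```

Emit:
{"method": "move_arm", "body": {
  "dp": [
    [8, 1.6, 0],
    [6, 1.2, 0],
    [4, 0.8, 0],
    [0, 0, 0]
  ],
  "rotation": [
    [0, 0, 0],
    [0, 0, 0],
    [0, 0, 0],
    [0, 0, 0]
  ],
  "hand": [0, 0, 0, 0]
}}

```text
clock: 5.35
eef_pos: [552.8, 49.1, 115.3]
eef_rot: [3.142, -0.0, 0.2]
wrist_force: [-0.4, -0.1, -0.5]
finger_gap: 0.5
finger_force: 0.0
```

```bash
python3 - <<'E'
from h import *
c=camera('scene');save(c,'s1')
a=c['image'][200:380,290:480,::-1]; b=camera('top')['image'][265:385,265:400,::-1]
z=np.zeros((540,800,3),np.uint8);z[:400,:422]=cv2.resize(a,(422,400));z[:333,425:]=cv2.resize(b,(375,333));cv2.imwrite('pics/s1.png',z)
print(manip.read_state()['wrist_force'])
E
```

```text
[ 0.0316093  -0.55231718  0.46863568]
```

View pics/s1.png

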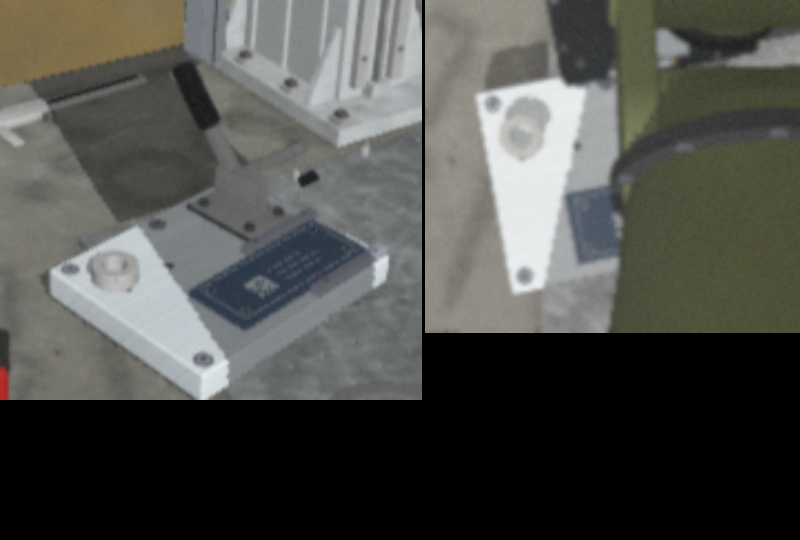

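The clamp is open, with the grip leaning over at (195,95) and the foot up at (308,178) in the crop. The plate hasn't moved. Next I'll go behind the plate.

Emit:
{"method": "move_arm", "body": {
  "dp": [
    [-5, -1, 40],
    [0, 0, 45],
    [-45, 38.5, 0],
    [-45, 38.5, 0],
    [-44.5, 38.5, 0],
    [0, 0, -60],
    [0, 0, -60],
    [0, 0, -40],
    [0, 0, 0]
  ],
  "rotation": [
    [0, 0, 0],
    [0, 0, 0],
    [0, 0, 0],
    [0, 0, 0],
    [0, 0, 0],
    [0, 0, 0],
    [0, 0, 0],
    [0, 0, 0],
    [0, 0, 0]
  ],
  "hand": [0, 0, 0, 0, 0, 0, 0, 0, 0]
}}

```text
clock: 6.58
eef_pos: [411.6, 163.1, 38.7]
eef_rot: [3.141, 0.005, 0.2]
wrist_force: [0.8, -0.4, 0.0]
finger_gap: 0.6
finger_force: 0.0
```

```bash
cat > k.py <<'E'
from h import *
import sys
E=np.array([448.6,-14.6,22]);ex=np.array([np.cos(.2),np.sin(.2),0]);ey=np.array([-ex[1],ex[0],0])
c=wrist();save(c,sys.argv[1])
p=manip.read_state()['eef_pos'];print('tcp fix',(p-E)@ex,(p-E)@ey,p[2])
hsv=cv2.cvtColor(c['image'],cv2.COLOR_RGB2HSV)
m=((hsv[...,0]>98)&(hsv[...,0]<125)&(hsv[...,1]>70)).astype(np.uint8)*255
m=cv2.morphologyEx(m,cv2.MORPH_CLOSE,np.ones((9,9)))
n,l,st,ce=cv2.connectedComponentsWithStats(m)
i=1+np.argmax(st[1:,4]);print(st[i])
ys,xs=np.nonzero(l==i)
o,d0=ray(c,0,0);D=np.array([onz(c,x,y,27)-E for x,y in zip(xs[::5],ys[::5])])
print('x',np.percentile(D@ex,[.5,99.5]),'y',np.percentile(D@ey,[.2,99.8]))
for t in [(0,0)]: print('edge px',proj(c,E))
E
python3 k.py w2
```

```text
tcp fix 0.4888806367862569 181.65261014891001 40.665509519738485
[  391   227   249    90 20861]
x [-25.90663707  25.79454623] y [  4.85845018 139.88149272]
edge px (np.float64(637.9113793917176), np.float64(269.66195908096614))
```

View pics/w2.png

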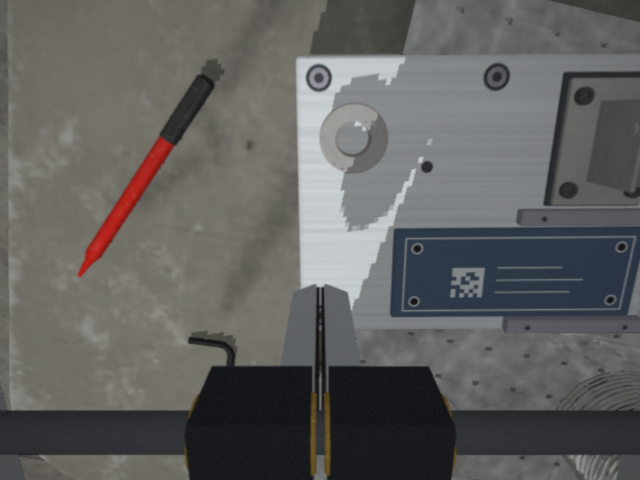

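The wrist view shows the plate's back edge at column 392, the fingertips at about (320,287) in line with the channel, and the bushing and pen clear. I'll lower and push.

Emit:
{"method": "move_arm", "body": {
  "dp": [
    [0, 0, -16],
    [0, 0, 0],
    [4, -20, 0],
    [1.6, -7.8, 0],
    [1.6, -7.8, 0],
    [1.2, -5.9, 0],
    [1.2, -5.9, 0],
    [0, 0, 0]
  ],
  "rotation": [
    [0, 0, 0],
    [0, 0, 0],
    [0, 0, 0],
    [0, 0, 0],
    [0, 0, 0],
    [0, 0, 0],
    [0, 0, 0],
    [0, 0, 0]
  ],
  "hand": [0, 0, 0, 0, 0, 0, 0, 0]
}}

```text
clock: 7.62
eef_pos: [422.8, 116.0, 24.4]
eef_rot: [-3.142, 0.0, 0.199]
wrist_force: [0.4, 0.1, 0.0]
finger_gap: 0.3
finger_force: 0.0
```

```bash
python3 k.py w3
```

```text
tcp fix 0.6526376120774585 133.27252394188025 24.32826852751367
[  301   238   264    94 20600]
x [-26.15144575  25.44937204] y [  7.71921128 141.3800946 ]
edge px (np.float64(566.6280108772557), np.float64(282.01095437385777))
```

```bash
python3 -c "
import cv2;a=cv2.imread('pics/w3.png')[180:400,250:640];cv2.imwrite('pics/w3c.png',cv2.resize(a,None,fx=2,fy=2))"
```

```text
(no output)
```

View pics/w3c.png

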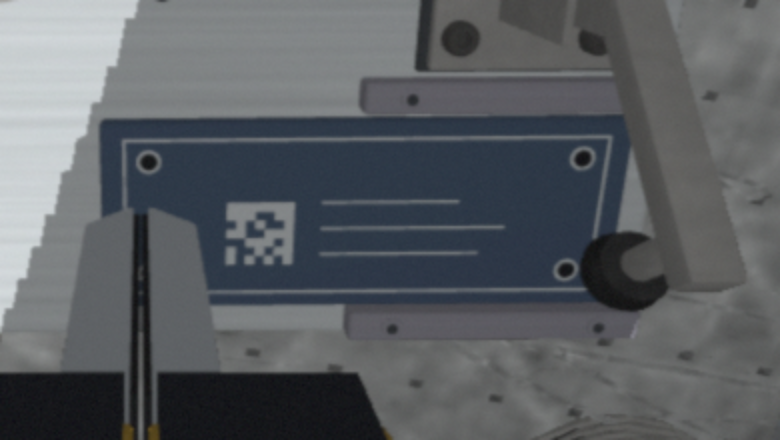

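The crop shows the tip at (140,208), over the plate and ahead of its back edge at column 100. The tips slid above the plate without touching it, so the surface is lower than I assumed. I'll go back and probe the ledge height.

Emit:
{"method": "move_arm", "body": {
  "dp": [
    [0, 0, 12],
    [-3, 14, 0],
    [-3, 14, 0],
    [0, 0, -10],
    [0, 0, -3],
    [0, 0, -1.5],
    [0, 0, -1],
    [0, 0, 0]
  ],
  "rotation": [
    [0, 0, 0],
    [0, 0, 0],
    [0, 0, 0],
    [0, 0, 0],
    [0, 0, 0],
    [0, 0, 0],
    [0, 0, 0],
    [0, 0, 0]
  ],
  "hand": [0, 0, 0, 0, 0, 0, 0, 0]
}}

```text
clock: 8.68
eef_pos: [416.8, 144.1, 20.9]
eef_rot: [-3.142, -0.0, 0.2]
wrist_force: [0.0, 0.1, -0.1]
finger_gap: 0.4
finger_force: 0.0
```

```bash
python3 k.py w4; python3 - <<'E'
from h import *
print(manip.read_state()['wrist_force'])
ex=np.array([np.cos(.2),np.sin(.2),0]);ey=np.array([-ex[1],ex[0],0])
for f in('w2','w3','w4'):
    a=cv2.imread(f'pics/{f}.png');g=cv2.cvtColor(a,cv2.COLOR_BGR2HSV)
    m=((g[...,0]>98)&(g[...,0]<125)&(g[...,1]>70)).astype(np.uint8)*255
    row=m[250]; xs=np.nonzero(row[280:])[0]+280; print(f,xs.min(),xs.max())
E
```

```text
tcp fix 0.415436466740247 161.83617857043038 20.915200493817935
[  358   240   273    95 23893]
x [-26.62101408  25.2185066 ] y [  5.78039674 140.46854337]
edge px (np.float64(624.9338870927108), np.float64(284.12803705311387))
[-0.41789862  0.59629584  0.38996014]
w2 394 639
w3 301 564
w4 360 629
```

Emit:
{"method": "move_arm", "body": {
  "dp": [
    [0, 0, -0.8],
    [0, 0, -0.8],
    [0, 0, 0]
  ],
  "rotation": [
    [0, 0, 0],
    [0, 0, 0],
    [0, 0, 0]
  ],
  "hand": [0, 0, 0]
}}

```text
clock: 9.1
eef_pos: [416.7, 144.2, 19.2]
eef_rot: [-3.142, 0.0, 0.2]
wrist_force: [-0.1, -0.0, -0.1]
finger_gap: 0.3
finger_force: 0.0
```

Emit:
{"method": "move_arm", "body": {
  "dp": [
    [0, 0, -0.8],
    [0, 0, 0]
  ],
  "rotation": [
    [0, 0, 0],
    [0, 0, 0]
  ],
  "hand": [0, 0]
}}

```text
clock: 9.35
eef_pos: [416.7, 144.2, 18.4]
eef_rot: [3.142, 0.0, 0.2]
wrist_force: [-0.2, 0.5, -0.6]
finger_gap: 0.5
finger_force: 0.0
```

```bash
python3 - <<'E'
from h import *
# height of the plate from its pixel length (130 mm) in three wrist frames: camera height = fx*L/px
for f,tz,px in(('w1',243.8,127.5),('w3',24.3,264),('w4',20.9,270)):
    c=camera('wrist') if f=='w1' else c
    print(f,tz,px)
print(c['fy'],c['cx'],c['cy'])
print(manip.read_state()['wrist_force'],manip.read_state()['eef_pos'])
E
```

```text
w1 243.8 127.5
w3 24.3 264
w4 20.9 270
416.89747499397635 319.90540772210005 240.70464945474353
[ 0.39984784  0.60094627 -0.219789  ] [416.79572055 144.19562518  18.44258031]
```

Emit:
{"method": "move_arm", "body": {
  "dp": [
    [0, 0, -1],
    [0, 0, -1],
    [0, 0, 0]
  ],
  "rotation": [
    [0, 0, 0],
    [0, 0, 0],
    [0, 0, 0]
  ],
  "hand": [0, 0, 0]
}}

```text
clock: 9.78
eef_pos: [416.7, 144.2, 16.3]
eef_rot: [-3.142, 0.0, 0.2]
wrist_force: [0.2, -0.4, -0.5]
finger_gap: 0.7
finger_force: 0.0
```

Still no contact at z 16, which doesn't fit. I'll use the last picture for a combined view with every camera.

```bash
python3 - <<'E'
from h import *
c=camera('scene');w=wrist();t=camera('top');save(c,'s5');save(w,'w5');save(t,'t5')
z=np.zeros((600,800,3),np.uint8)
z[:300,:400]=cv2.resize(c['image'],(400,300));z[:300,400:]=cv2.resize(w['image'],(400,300))
z[300:,:400]=cv2.resize(c['image'][220:385,280:500],(400,300));z[300:,400:]=cv2.resize(w['image'][200:380,280:520],(400,300))
cv2.imwrite('pics/z5.png',z[:,:,::-1])
p=manip.read_state()['eef_pos'];print(p,proj(c,p),proj(t,p),proj(w,p), proj(c,(552,49,115)))
E
```

```text
[416.77042563 144.19026032  16.45650585] (np.float64(378.1303874142815), np.float64(355.0845104513589)) (np.float64(308.4413410061611), np.float64(349.2243024093874)) (np.float64(317.90862438632803), np.float64(282.45144794965256)) (np.float64(381.26607300753966), np.float64(241.0039903276612))
```

View pics/z5.png

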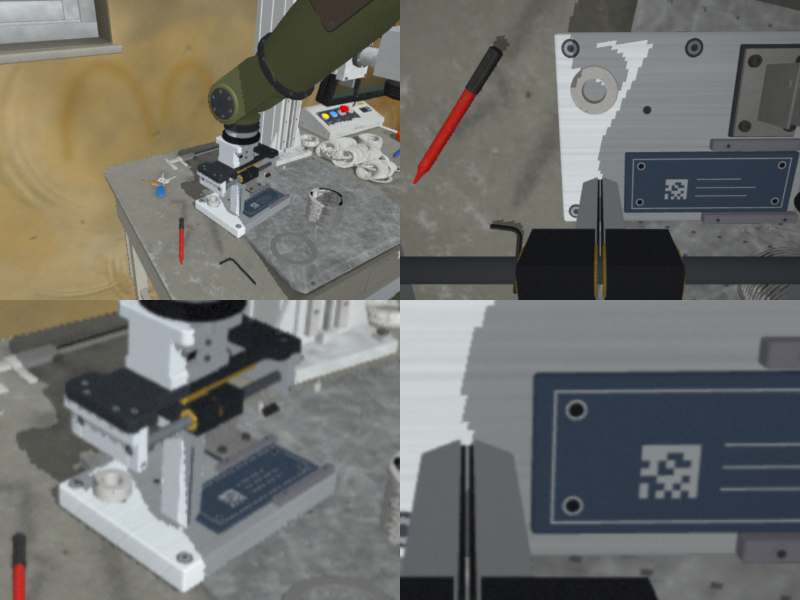

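The scene crop shows the fingertip at about (379,344) in the full image, while the reported TCP projects to (378,355). So the real tips are about 12 mm above the reported TCP. I'll keep probing down for the ledge.

Emit:
{"method": "move_arm", "body": {
  "dp": [
    [0, 0, -1],
    [0, 0, -1],
    [0, 0, -1],
    [0, 0, 0]
  ],
  "rotation": [
    [0, 0, 0],
    [0, 0, 0],
    [0, 0, 0],
    [0, 0, 0]
  ],
  "hand": [0, 0, 0, 0]
}}

```text
clock: 10.42
eef_pos: [416.7, 144.2, 13.4]
eef_rot: [3.142, 0.0, 0.2]
wrist_force: [-0.8, 0.0, -0.3]
finger_gap: 0.8
finger_force: 0.0
```

```bash
python3 - <<'E'
from h import *
c=camera('scene')
print([proj(c,(416.8,144.2,z)) for z in (16,26,36)],manip.read_state()['wrist_force'])
E
```

```text
[(np.float64(378.09861837808893), np.float64(355.3303409102771)), (np.float64(378.41093054533565), np.float64(349.70426982094887)), (np.float64(378.72696022265495), np.float64(344.01123055638743))] [ 0.00425919 -0.84432913  0.32017298]
```

Emit:
{"method": "move_arm", "body": {
  "dp": [
    [0, 0, 40],
    [0, 0, 0],
    [0, 0, 0],
    [0, 0, 0],
    [0, 0, 0],
    [0, 0, 0],
    [0, 0, 0],
    [0, 0, 0],
    [0, 0, 0],
    [0, 0, 0]
  ],
  "rotation": [
    [0, 0, 0],
    [0, 0, 0.1745],
    [0, 0, 0.1745],
    [0, 0, 0.1745],
    [0, 0, 0.1745],
    [0, 0, 0.1745],
    [0, 0, 0.1745],
    [0, 0, 0.1745],
    [0, 0, 0.1745],
    [0, 0, 0.1745]
  ],
  "hand": [0, 0, 0, 0, 0, 0, 0, 0, 0, 0]
}}

```text
clock: 11.72
eef_pos: [416.8, 144.2, 53.5]
eef_rot: [3.141, -0.0, 1.776]
wrist_force: [-0.4, -0.6, -0.5]
finger_gap: 0.9
finger_force: 0.0
```

Emit:
{"method": "move_arm", "body": {
  "dp": [
    [0, 0, -30],
    [0, 0, -11],
    [0, 0, -1],
    [0, 0, -1],
    [0, 0, -1],
    [0, 0, 0]
  ],
  "rotation": [
    [0, 0, 0],
    [0, 0, 0],
    [0, 0, 0],
    [0, 0, 0],
    [0, 0, 0],
    [0, 0, 0]
  ],
  "hand": [0, 0, 0, 0, 0, 0]
}}

```text
clock: 12.48
eef_pos: [417.0, 144.2, 9.8]
eef_rot: [3.141, -0.0, 1.77]
wrist_force: [-0.2, 0.7, 0.7]
finger_gap: 0.3
finger_force: 0.0
```

Emit:
{"method": "move_arm", "body": {
  "dp": [
    [0, 0, -1],
    [0, 0, -1],
    [0, 0, -1],
    [0, 0, 0]
  ],
  "rotation": [
    [0, 0, 0],
    [0, 0, 0],
    [0, 0, 0],
    [0, 0, 0]
  ],
  "hand": [0, 0, 0, 0]
}}

```text
clock: 12.98
eef_pos: [416.7, 144.2, 6.4]
eef_rot: [-3.141, 0.0, 1.77]
wrist_force: [-0.4, 0.0, -0.3]
finger_gap: 0.5
finger_force: 0.0
```

Emit:
{"method": "move_arm", "body": {
  "dp": [
    [0, 0, -1],
    [0, 0, -1],
    [0, 0, 0]
  ],
  "rotation": [
    [0, 0, 0],
    [0, 0, 0],
    [0, 0, 0]
  ],
  "hand": [0, 0, 0]
}}

```text
clock: 13.35
eef_pos: [416.9, 144.2, 6.0]
eef_rot: [3.141, 0.0, 1.77]
wrist_force: [-10.9, -2.7, 30.0]
finger_gap: 0.5
finger_force: 15.3
```

The ledge is at a reading of 6.1, so the tips are 16 mm above the reported TCP. I'll raise to a 2 mm gap and push.

Emit:
{"method": "move_arm", "body": {
  "dp": [
    [0, 0, 3.6],
    [0, 0, 0],
    [1.6, -7.8, 0],
    [1.6, -7.8, 0],
    [1.6, -7.8, 0],
    [1.6, -7.8, 0],
    [1.2, -5.9, 0],
    [0, 0, 0]
  ],
  "rotation": [
    [0, 0, 0],
    [0, 0, 0],
    [0, 0, 0],
    [0, 0, 0],
    [0, 0, 0],
    [0, 0, 0],
    [0, 0, 0],
    [0, 0, 0]
  ],
  "hand": [0, 0, 0, 0, 0, 0, 0, 0]
}}

```text
clock: 14.35
eef_pos: [424.5, 106.7, 8.1]
eef_rot: [3.142, 0.0, 1.77]
wrist_force: [-0.5, 0.5, 0.0]
finger_gap: 0.5
finger_force: 0.0
```

```bash
cat > p.py <<'E'
from h import *
E=np.array([448.6,-14.6,22]);ex=np.array([np.cos(.2),np.sin(.2),0]);ey=np.array([-ex[1],ex[0],0])
p=manip.read_state()['eef_pos'];print('tcp fix',(p-E)@ex,(p-E)@ey,p[2])
def meas(c):
    # plate pixels whose ray meets z=27 near the channel
    hsv=cv2.cvtColor(c['image'],cv2.COLOR_RGB2HSV)
    m=(hsv[...,0]>98)&(hsv[...,0]<125)&(hsv[...,1]>70)
    ys,xs=np.nonzero(m);D=np.array([onz(c,x,y,27)-E for x,y in zip(xs,ys)]);X=D@ex;Y=D@ey
    k=(abs(X)<22)&(Y>-70)&(Y<160);X=X[k];Y=Y[k]
    for lo in range(-20,20,10):
        j=(X>=lo)&(X<lo+10);print(lo,j.sum(),np.round(np.percentile(Y[j],[1,99]),1) if j.sum()>5 else '')
for n in('scene','top'):
    c=camera(n);save(c,n+'_p');print(n);meas(c)
E
python3 p.py
```

```text
tcp fix 0.44795253145146735 123.67859853812675 8.058108890256731
scene
-20 100 [-24.6 106.5]
-10 212 [-13.5 105.8]
0 154 [-19.6  93.6]
10 74 [32.2 82.7]
top
-20 6 [ 2.6 18.2]
-10 18 [-8.   9.9]
0 14 [-6.3 22.1]
10 4
```

Emit:
{"method": "move_arm", "body": {
  "dp": [
    [1.2, -5.9, 0],
    [1, -4.9, 0],
    [0.5, -2.5, 0],
    [0, 0, 0],
    [-4, 20, 0],
    [0, 0, 40],
    [0, 0, 40],
    [0, 0, 0]
  ],
  "rotation": [
    [0, 0, 0],
    [0, 0, 0],
    [0, 0, 0],
    [0, 0, 0],
    [0, 0, 0],
    [0, 0, 0],
    [0, 0, 0],
    [0, 0, 0]
  ],
  "hand": [0, 0, 0, 0, 0, 0, 0, 0]
}}

```text
clock: 15.45
eef_pos: [424.5, 114.2, 90.4]
eef_rot: [3.137, 0.0, 1.771]
wrist_force: [-0.2, -0.1, -0.1]
finger_gap: 0.5
finger_force: 0.0
```

```bash
python3 p.py; python3 - <<'E'
import p
c=p.camera('scene');c['image']=p.cv2.imread('pics/scene0.png')[:,:,::-1].copy();print('scene at start');p.meas(c)
E
```

```text
tcp fix 1.9255684202491896 130.99212922931451 90.41549723700166
scene
-20 95 [-38.   93.3]
-10 214 [-26.8  92.8]
0 194 [-33.1  92.8]
10 235 [-31.4  92.6]
top
-20 4 
-10 14 [-19.5  -1. ]
0 8 [-19.3   4.6]
10 4 
tcp fix 0.30707965366492335 130.94567833041287 87.69804315722752
scene
-20 102 [-37.9  93.3]
-10 218 [-30.   92.8]
0 191 [-32.   93.2]
10 234 [-31.9  92.6]
top
-20 6 [-9.5 18.6]
-10 18 [-25.3   2.3]
0 12 [-19.3  10.1]
10 6 [-8.7 17.8]
scene at start
-20 134 [  9.1 135.6]
-10 235 [  7.7 136.2]
0 218 [ 10.4 135.7]
10 245 [ 10.5 135.9]
```

The plate moved about 42 mm and now sticks out 28–32 mm. Next I'll go round to the +x side of the handle.

Emit:
{"method": "move_arm", "body": {
  "dp": [
    [0, 0, 50],
    [0, 0, 40],
    [20, -6, 0],
    [25, -8, 0],
    [25, -8, 0],
    [25, -8, 0],
    [25, -8, 0],
    [25, -8, 0],
    [25, -6, 0],
    [11, -2, 0]
  ],
  "rotation": [
    [0, 0, 0],
    [0, 0, -0.1745],
    [0, 0, -0.1745],
    [0, 0, -0.1745],
    [0, 0, -0.1745],
    [0, 0, -0.1745],
    [0, 0, -0.1745],
    [0, 0, -0.1745],
    [0, 0, -0.1745],
    [0, 0, -0.1745]
  ],
  "hand": [0, 0, 0, 0, 0, 0, 0, 0, 0, 0]
}}

```text
clock: 16.95
eef_pos: [604.7, 59.3, 176.3]
eef_rot: [-3.141, 0.002, 0.193]
wrist_force: [-0.1, -0.5, -0.4]
finger_gap: 0.7
finger_force: 0.0
```

```bash
python3 - <<'E'
from h import *
p=manip.read_state();print(p['eef_pos'],p['eef_rot'])
E=np.array([448.6,-14.6,22]);ex=np.array([np.cos(.2),np.sin(.2),0]);ey=np.array([-ex[1],ex[0],0])
c=wrist();save(c,'w6')
g=cv2.cvtColor(c['image'],cv2.COLOR_RGB2GRAY)
for n,X in(('gripend',E+138*ex+41.8*ey+[0,0,99.3]),('corner',E+143.6*ex+41.8*ey+[0,0,94]),('tcp',p['eef_pos'])): print(n,proj(c,X))
m=(g<40).astype(np.uint8);n,l,s,ce=cv2.connectedComponentsWithStats(m)
print([(s[i].tolist(),np.round(ce[i])) for i in range(1,n) if s[i,4]>150])
E
```

```text
[604.66474772  59.31787171 176.3187912 ] [-3.14127896e+00  2.28720968e-03  1.93493976e-01]
gripend (np.float64(317.9377200438725), np.float64(291.859849922962))
corner (np.float64(317.9129973746642), np.float64(281.16100913313346))
tcp (np.float64(317.8991087690213), np.float64(282.47248494629093))
[([366, 1, 123, 26, 876], array([426.,  13.])), ([315, 288, 10, 124, 712], array([320., 345.])), ([185, 366, 128, 114, 13255], array([251., 425.])), ([328, 366, 128, 114, 13234], array([389., 425.]))]
```

Emit:
{"method": "move_arm", "body": {
  "dp": [
    [0, 0, -45],
    [0, 0, -42],
    [0, 0, 0],
    [-9.8, -2, 0],
    [-9.8, -2, 0],
    [-7.8, -1.6, 2],
    [-7.8, -1.6, 3]
  ],
  "rotation": [
    [0, 0, 0],
    [0, 0, 0],
    [0, 0, 0],
    [0, 0, 0],
    [0, 0, 0],
    [0, 0, 0],
    [0, 0, 0]
  ],
  "hand": [0, 0, 0, 0, 0, 0, 0]
}}

```text
clock: 17.88
eef_pos: [571.5, 52.8, 100.2]
eef_rot: [3.14, -0.01, 0.2]
wrist_force: [8.0, 1.3, 6.5]
finger_gap: 0.3
finger_force: 3.8
```

Emit:
{"method": "move_arm", "body": {
  "dp": [
    [-5.9, -1.2, 3],
    [-5.9, -1.2, 2],
    [-5.9, -1.2, 2],
    [-5.9, -1.2, 1],
    [-4.9, -1, 0],
    [-3.9, -0.8, 0],
    [0, 0, 0]
  ],
  "rotation": [
    [0, 0, 0],
    [0, 0, 0],
    [0, 0, 0],
    [0, 0, 0],
    [0, 0, 0],
    [0, 0, 0],
    [0, 0, 0]
  ],
  "hand": [0, 0, 0, 0, 0, 0, 0]
}}

```text
clock: 18.75
eef_pos: [536.3, 45.9, 104.0]
eef_rot: [-3.142, 0.0, 0.2]
wrist_force: [-0.2, -0.2, -0.1]
finger_gap: 0.5
finger_force: 0.0
```

Emit:
{"method": "move_arm", "body": {
  "dp": [
    [-2, -0.4, 0],
    [-1, -0.2, 0],
    [0, 0, 0]
  ],
  "rotation": [
    [0, 0, 0],
    [0, 0, 0],
    [0, 0, 0]
  ],
  "hand": [0, 0, 0]
}}

```text
clock: 19.12
eef_pos: [533.6, 45.4, 104.0]
eef_rot: [3.142, -0.0, 0.2]
wrist_force: [2.1, 0.3, -0.2]
finger_gap: 0.9
finger_force: 0.8
```

Contact with the upright handle, at the place expected. I'll back off, rise clear and verify.

Emit:
{"method": "move_arm", "body": {
  "dp": [
    [15, 3, 0],
    [20, 4, 0],
    [0, 0, 60],
    [0, 0, 60],
    [0, 0, 50],
    [0, 0, 0],
    [0, 0, 0]
  ],
  "rotation": [
    [0, 0, 0],
    [0, 0, 0],
    [0, 0, 0],
    [0, 0, 0],
    [0, 0, 0],
    [0, 0, 0],
    [0, 0, 0]
  ],
  "hand": [0, 0, 0, 0, 0, 0, 0]
}}

```text
clock: 20.0
eef_pos: [568.2, 52.4, 273.0]
eef_rot: [-3.141, 0.001, 0.2]
wrist_force: [0.7, -0.4, -0.0]
finger_gap: 0.5
finger_force: 0.0
```

```bash
python3 p.py; python3 - <<'E'
from h import *
E=np.array([448.6,-14.6,22]);ex=np.array([np.cos(.2),np.sin(.2),0]);ey=np.array([-ex[1],ex[0],0])
def blob(im):
    v=im[218:262,380:420].max(2);ys,xs=np.nonzero(v<60);return len(xs),xs.min()+380,xs.max()+380,ys.min()+218,ys.max()+218,xs.mean()+380,ys.mean()+218
c=camera('scene');print('grip now',blob(c['image']));print('start',blob(cv2.imread('pics/scene0.png')))
# plate front/back in the wrist view
w=wrist();save(w,'w7');h=cv2.cvtColor(w['image'],cv2.COLOR_RGB2HSV)
m=((h[...,0]>98)&(h[...,0]<125)&(h[...,1]>70)).astype(np.uint8)
for X in (-15,-20,15):
    ts=np.arange(-60,150,.5);b=[]
    for t in ts:
        u,v=proj(w,E+X*ex+t*ey+[0,0,5]);u=int(round(u));v=int(round(v))
        b.append(0<=u<640 and 0<=v<480 and m[v,u]>0)
    b=ts[np.array(b)];print(X,len(b),b.min() if len(b) else None,b.max() if len(b) else None)
E
```

```text
tcp fix 130.4878002976545 41.88642421584485 273.0318811749666
scene
-20 93 [-38.   93.3]
-10 216 [-30.1  93.2]
0 190 [-33.6  92.8]
10 217 [-31.7  92.3]
top
-20 0 
-10 0 
0 0 
10 0 
grip now (301, np.int64(381), np.int64(402), np.int64(228), np.int64(261), np.float64(397.1594684385382), np.float64(243.17275747508305))
start (349, np.int64(392), np.int64(419), np.int64(228), np.int64(260), np.float64(398.59312320916905), np.float64(244.36962750716333))
-15 70 -31.5 98.0
-20 68 -32.0 98.0
15 87 -31.5 98.0
```

```bash
python3 -c "
from cell import manip
print(manip.sign_off())"
```

```text
the job is handed in; nothing more can be done
None
```

The job is handed in, with no verdict returned: the plate measures about 31 mm past the fixture's end, the clamp handle is upright again as at the start, and the arm is clear; the foot's pressing force was not measured.

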